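# Stock the barware rail and close it with its end post

### The job

Stock the steel barware rail: lift the steel cup and the two hourglass-shaped jiggers over its front lip and leave them standing upright on its floor behind the lip, the cup in the middle bay and one jigger in each outer bay (either way round). Only when all three are in, close the rail's open end: take the short steel tube that serves as the end post and push it straight down into the black push-fit collet, past the stiff seal, until it bottoms. Leave the other things on the stand where they are.

Things in the scene. Friction and masses are not known exactly. Their poses are not given: they have to be found in the camera images.
- rail: open-topped steel barware rail, fixed. x: from front lip (robot side) to back; y: along it to its open left end; origin on the stand, midway between lip and back. Inside depth 90 mm, walls 3 mm. Lip, back, closed right end and both dividers rise 45 mm above the stand (rolled edges 48), floor 6 mm. Three 90 x 90 mm bays, centres y = -96, -3, +90 mm; collet in the open end, y = +164. Yaw within 0.15 rad
- bay_right (a point): centre of the floor of the right-hand outer bay (next to the closed end), 6 mm above the stand; axes as the rail's
- bay_mid (a point): centre of the floor of the middle bay (for the cup), 6 mm above the stand; axes as the rail's
- bay_left (a point): centre of the floor of the left-hand outer bay (next to the collet), 6 mm above the stand; axes as the rail's
- collet_mouth (a point): centre of the collet's mouth, 40 mm above the stand: black block 46 x 46 mm, upright round hole 31 mm wide with a 4 mm chamfer. 16 mm down the tube meets a rubber seal that resists with about 8 N for 16 mm and stays where pushed; the bottom is 32 mm below the mouth: there the tube's centre is 23 mm above this point
- jigger_a_c (a point): double jigger: steel hourglass measuring cup, upright, 97 mm tall, 41 mm wide at the rim; the simulated solid is the straight outline between its rims, so fingers close on it at about 40 mm, not in the waist. About 0.09 kg (varies). This point is its centre, 48.5 mm above its foot; z is its axis. The other jigger is its twin. In any of the four front positions; its yaw means nothing
- jigger_b_c (a point): double jigger: steel hourglass measuring cup, upright, 97 mm tall, 41 mm wide at the rim; the simulated solid is the straight outline between its rims, so fingers close on it at about 40 mm, not in the waist. About 0.09 kg (varies). This point is its centre, 48.5 mm above its foot; z is its axis. The other jigger is its twin. In any of the four front positions; its yaw means nothing
- cup_c (a point): tall polished steel cup, upright, open at the top, 133 mm tall, widening from 60 mm at the foot to 68 mm at the rim (66 mm at 105 mm up), about 0.16 kg (varies). This point is its centre, 66.5 mm above its foot; z is its axis. In any of the four front positions; its yaw means nothing
- post_c (a point): end post: short steel tube, upright, 28 mm in diameter, 110 mm long, bevelled foot with two thin dark rings above it, about 0.13 kg (varies). This point is its centre, 55 mm above its foot; z is its axis. In any of the four front positions
- jigger_a: one jigger (origin at the centre of its foot)
- jigger_b: the other jigger (origin at the centre of its foot)
- cup: the steel cup (origin at the centre of its foot)
- post: the end post (origin at the centre of its foot)
- votive: bystander: glass candle cup, 73 mm diameter, 104 mm tall, at the far right; origin under its foot
- salt: bystander: round wooden salt cellar, 70 mm diameter, 67 mm tall, at the near right; origin under its foot
- lemon: bystander: lemon, 83 x 58 mm, at the far left; origin at its underside
- peeler: bystander: black-handled peeler, 170 x 25 x 18 mm, lying at the left edge; origin under it
- pad: bystander: order pad, 125 x 75 x 12 mm, lying right of the rail; origin under it
Not all that is in view belongs to the job. Leave any orange, red or turquoise look-alike of the jigger_b alone.

How it is judged:
By the outcome, as a careful person would: the job done as asked, in the order asked, and still so for the second after the job is handed in, with the robot touching nothing.
It also fails if it takes over 61 s, if anything falls off the work surface, if the arm or the gripper's body presses on something with over 40 N, if the wrist force passes 120 N, or if a joint passes its speed limit or range.

### The arm

A 6-joint arm with a two-finger parallel gripper is mounted at the origin on a cart in front of the work surface, level with it; the furniture and walls round the work are solid. World frame = base frame: x ahead of the robot, y to its left, z up, the work surface at z = 0. Lengths are in m, angles in rad, forces in N, time in s.
With the tool pointing down it reaches from about 0.35 to 0.975 m from the base axis. Payload 4.9 kg.
Tool frame: the origin (TCP) lies at the very end of the fingers, on their centre line; the grasp point (between the pads) lies 19 mm behind it; z points along the fingers, y is the line along which they close (so a half turn about z gives the same grasp; the last joint's range is limited). The gripper opens to 85 mm and grips with 20 to 120 N. Pads are 22 mm wide; open, the fingers measure 114 mm over their backs; the gripper's body (76 mm by 85 mm) begins 54 mm behind the grasp point. The pads swing forward as they close: fully open they stand 13 mm farther back than shut.
Start: joints at [1.083, 0.053, 1.613, -0, 1.476, -0.119], TCP at [0.225, 0.583, 0.231] pointing down, gripper open.
Joint ranges: [-3.01, 3.01], [-1.01, 2.22], [0.06, 2.58], [-1.02, 4.17], [0.09, 2.62], [-3.14, 3.14]. Speed limits (rad/s): [2.57, 2.57, 3.14, 3.14, 3.14, 3.14].

### API

Orientations are given as a rotation vector (axis times angle).
In Python, from station import ctrl, imaging gives the robot as it stands.
- The arm moves only by the tool play_rows, never from a script. Its argument "series" is a list of rows, each a list of 3 entries, a list of its own where there are three numbers: the opening, from 0 (shut) to 1 (fully open), then the shift along the tool's x, y, z each as a share of 0.05 m, from -1 to 1, then the turn, a rotation vector about the tool's x, y, z each as a share of 8 degrees, from -1 to 1. In form: [[grip, [dx, dy, dz], [ax, ay, az]], ...]. A call has 1 to 8 rows; each row shifts and turns the commanded pose from where the row before left it, along the tool's axes as they then stand; what a row does not reach is not made up. A row lasts 1/8 s, in which the tool goes at most 62.5 mm and 10.7 degrees, less where a joint would pass 70% of its speed; a pose out of reach is approached as far as the arm can. A call with a number of a shift or a turn outside -1 to 1 is refused whole. A call with a gripper value outside its range is refused whole. The fingers move at their own pace and stop on an object; "force" is the grip in N (left out, the last holds). Time passes only in rows, so rows that do not move let the fingers close. It gives the time, the measured TCP pose, the force, the opening and the grip force at its end, in the units of the state.
- ctrl.get_obs(): the state, without advancing time (a new reading comes with each control period).
- imaging.get_image(name): name is "side" or "top" or "wrist"; returns a dict with "color" (400x640x3 uint8, blue, green, red), "fx", "fy", "cx", "cy" (pixels), "extrinsics" (4x4, takes a point from world to camera coordinates); the wrist camera has in their place "hand_eye" (4x4, takes a point from camera to tool coordinates, whose origin is the TCP and whose axes are the flange's). Camera axes: x right, y down, z forward; pixel columns grow to the right and rows downward; lengths in m; the calibration is good to about 2 mm. A picture is of the moment at which its call begins: read the wrist's pose just before it. There is no depth.
- ctrl.finish_job(): hands the job in; it is judged then, once.
The state is a dict: "t": time; "q": joint angles; "dq": joint speeds; "effort": joint torques, N m; "tool_pos": TCP position; "tool_rot": TCP orientation; "contact_force": force on the tool from outside, world axes, zero at the start; "wrist_torque": the same for the moment, N m; "opening": finger opening in m; "grip_force": force on a finger pad.
Only numpy, scipy, OpenCV 4.12 (cv2) and the standard library are available. Lean on these libraries where they do the work, as an engineer would, in place of code of your own. Each camera call takes 0.05 s, during which the arm holds its last target. There are 200 camera calls.

## Working session

There is one attempt and no reset: what is moved stays moved. The work goes in short steps, Python scripts to look and compute and a tool call to move; the robot and the scene stay as the last step left them, time stands still between calls to the robot, and variables do not carry over. Pictures are saved under pics/ and viewed, at most 12 in all, crops included, and the job is handed in when it is done.

Besides the shell and the picture viewer there is one more tool, called after ">>>" as name([rows], argument=value, ...), one row to a line, values as JSON. play_rows: Moves the arm, as the interface text tells. Shift numbers are shares of 0.05 m and turn numbers shares of 8 degrees, none past 1 either way. Its arguments: {"type":"object","properties":{"series":{"type":"array"},"force":{"type":"number"}},"required":["series"]}

```bash
mkdir -p pics; ls; python3 - <<'E'
from station import ctrl, imaging
import cv2, numpy as np
o=ctrl.get_obs(); print({k:np.round(v,3) for k,v in o.items()})
for n in("side","top"):
    d=imaging.get_image(n); cv2.imwrite(f"pics/{n}0.png",d["color"])
    print(n,d["fx"],d["fy"],d["cx"],d["cy"]);print(np.round(d["extrinsics"],4).tolist())
d=imaging.get_image("wrist"); cv2.imwrite("pics/wrist0.png",d["color"]); print(d["fx"],np.round(d["hand_eye"],4).tolist())
E
```

```text
pics
{'t': np.float64(0.0), 'q': array([ 1.083,  0.053,  1.614,  0.   ,  1.476, -0.119]), 'dq': array([ 0.001, -0.001,  0.001,  0.002,  0.   ,  0.001]), 'effort': array([-1.0000e-03, -3.9368e+01, -3.7017e+01, -0.0000e+00,  7.0000e-03,
        0.0000e+00]), 'tool_pos': array([0.225, 0.582, 0.23 ]), 'tool_rot': array([-5.760e-01, -3.088e+00,  3.000e-03]), 'contact_force': array([ 0.481, -0.093, -0.287]), 'wrist_torque': array([-0.037, -0.006, -0.003]), 'grip_force': np.float64(0.0), 'opening': np.float64(0.086)}
side 453.6608872547327 453.6608872547327 312.2110839701653 202.81060881201805
[[-0.964, 0.2655, 0.0157, 0.5488], [0.1115, 0.4568, -0.8825, 0.0217], [-0.2415, -0.849, -0.47, 1.3922], [0.0, 0.0, 0.0, 1.0]]
top 455.4393709550461 455.4393709550461 323.4311686199273 197.81242046025037
[[0.0113, -0.9999, 0.0061, -0.0191], [-0.9891, -0.0121, -0.147, 0.57], [0.1471, -0.0044, -0.9891, 1.3652], [0.0, 0.0, 0.0, 1.0]]
356.1335229357509 [[-0.0003, -0.9496, -0.3134, 0.0801], [1.0, -0.0002, -0.0003, -0.0004], [0.0002, -0.3134, 0.9496, -0.1428], [0.0, 0.0, 0.0, 1.0]]
```

View pics/top0.png

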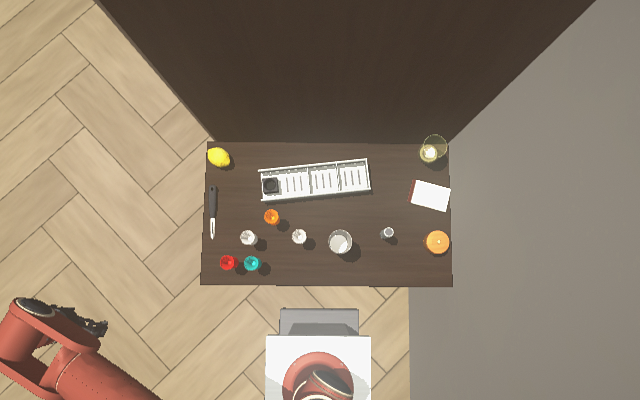

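View pics/side0.png

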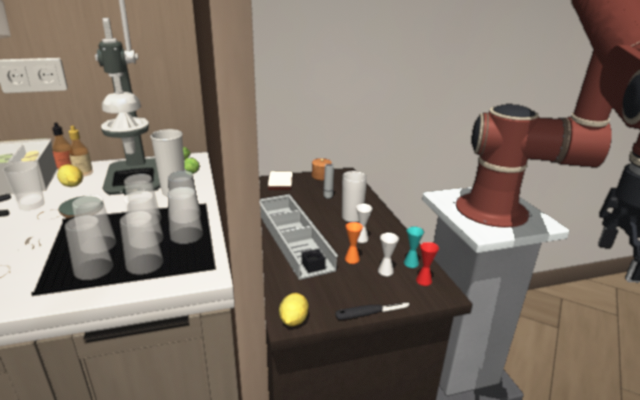

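The top view shows the steel jiggers at about (248,238) and (299,237), the cup at (340,242) and the post at (388,233). The look-alikes are orange (272,217), red (228,263) and turquoise (251,264), and they stay where they are. The rail runs from (262,185) to (370,175), with the collet at (271,185). The enlarged crops should confirm this.

```bash
python3 - <<'E'
import cv2
a=cv2.imread("pics/top0.png")[140:290,200:455]; cv2.imwrite("pics/topc.png",cv2.resize(a,None,fx=3,fy=3,interpolation=cv2.INTER_CUBIC))
a=cv2.imread("pics/side0.png")[155:305,250:450]; cv2.imwrite("pics/sidec.png",cv2.resize(a,None,fx=4,fy=4,interpolation=cv2.INTER_CUBIC))
E
```

```text
(no output)
```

View pics/topc.png

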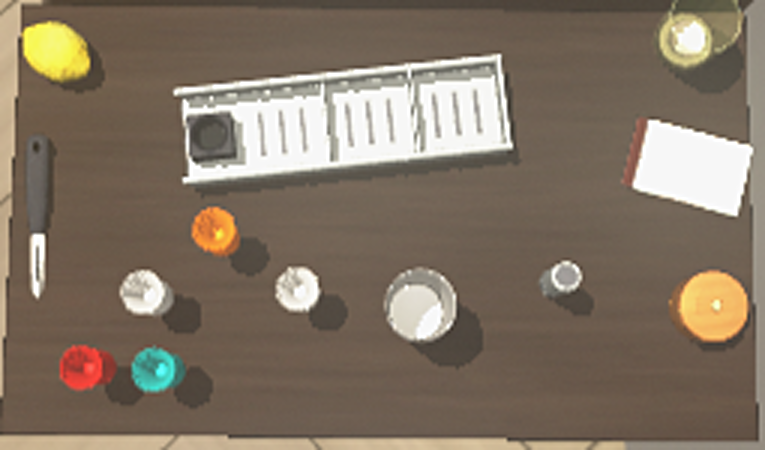

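View pics/sidec.png

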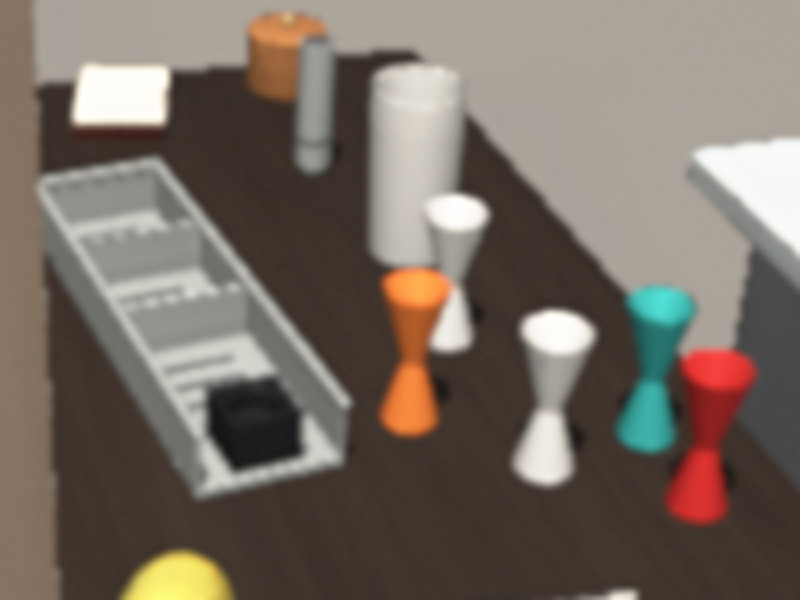

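The crops confirm the targets: two uncoloured steel jiggers with rims at about (247,237) and (299,236) in the top view. The coloured ones are look-alikes. Next I triangulate rims, post top, collet and rail corners.

```bash
cat > h.py <<'E'
import numpy as np
from scipy.optimize import least_squares
from scipy.spatial.transform import Rotation as R
T=dict(f=455.43937,c=(323.43117,197.81242),E=np.array([[0.0113,-0.9999,0.0061,-0.0191],[-0.9891,-0.0121,-0.147,0.57],[0.1471,-0.0044,-0.9891,1.3652]]))
S=dict(f=453.66089,c=(312.21108,202.81061),E=np.array([[-0.964,0.2655,0.0157,0.5488],[0.1115,0.4568,-0.8825,0.0217],[-0.2415,-0.849,-0.47,1.3922]]))
def ray(C,uv):
    r=C['E'][:,:3]; d=r.T@np.array([(uv[0]-C['c'][0])/C['f'],(uv[1]-C['c'][1])/C['f'],1]); return -r.T@C['E'][:,3],d/np.linalg.norm(d)
def tri(rays):
    A=sum(np.eye(3)-np.outer(d,d) for o,d in rays); b=sum((np.eye(3)-np.outer(d,d))@o for o,d in rays)
    p=np.linalg.solve(A,b); return p,[np.linalg.norm(np.cross(p-o,d)) for o,d in rays]
def atz(r,z): o,d=r; return o+d*(z-o[2])/d[2]
tc=lambda u,v:((u+.5)/3-.5+200,(v+.5)/3-.5+140)
sc=lambda u,v:((u+.5)/4-.5+250,(v+.5)/4-.5+155)
E
python3 - <<'E'
from h import *
L=dict(jA=((140,290),(558,333),.097),jB=((296,288),(457,214),.097),cup=((421,303),(415,85),.133),post=((567,275),(318,44),.11),
col=((211,135),(254,394),.04),lipL=((185,181),(346,405),.048),lipR=((511,149),(160,160),.048),bkR=((500,57),(42,180),.048),bkL=((177,92),(197,480),.048),
orange=((214,231),(418,287),.097),turq=((153,369),(660,304),.097))
for k,(a,b,z) in L.items():
    p,e=tri([ray(T,tc(*a)),ray(S,sc(*b))]); print(k,np.round(p,3),np.round(e[0],4),np.round(atz(ray(T,tc(*a)),z),4),np.round(atz(ray(S,sc(*b)),z),3))
E
```

```text
jA [0.444 0.213 0.098] 0.0009 [0.4452 0.2123 0.097 ] [0.443 0.211 0.097]
jB [0.448 0.061 0.097] 0.0009 [0.449  0.0602 0.097 ] [0.448 0.061 0.097]
cup [ 0.434 -0.061  0.134] 0.0004 [ 0.4338 -0.0606  0.133 ] [ 0.434 -0.063  0.133]
post [ 0.463 -0.203  0.109] 0.0015 [ 0.4638 -0.203   0.11  ] [ 0.462 -0.199  0.11 ]
col [0.61  0.153 0.043] 0.0004 [0.6098 0.154  0.04  ] [0.609 0.148 0.04 ]
lipL [0.56  0.179 0.044] 0.0003 [0.5602 0.1783 0.048 ] [0.562 0.184 0.048]
lipR [ 0.598 -0.156  0.047] 0.0002 [ 0.5976 -0.1558  0.048 ] [ 0.598 -0.154  0.048]
bkR [ 0.691 -0.144  0.049] 0.003 [ 0.6944 -0.1448  0.048 ] [ 0.688 -0.143  0.048]
bkL [0.657 0.194 0.019] 0.0019 [0.6531 0.1895 0.048 ] [0.665 0.233 0.048]
orange [0.504 0.142 0.097] 0.0 [0.504  0.1418 0.097 ] [0.504 0.142 0.097]
turq [0.369 0.197 0.097] 0.0004 [0.3691 0.197  0.097 ] [0.369 0.196 0.097]
```

```bash
cat >> h.py <<'E'
YAW=0.117; O=np.array([0.629,-0.010,0])
RZ=R.from_euler('z',YAW).as_matrix()
RT=np.column_stack([-RZ[:,0],RZ[:,1],[0,0,-1]])   # desired tool axes
def rail(p): return RZ.T@(np.asarray(p)-O)
def world(p): return RZ@np.asarray(p)+O
def delta(target_rail):
    from station import ctrl
    o=ctrl.get_obs(); Rc=R.from_rotvec(o['tool_rot']).as_matrix()
    print('rail pos',np.round(rail(o['tool_pos']),4),'open',round(float(o['opening']),4),'t',o['t'],'F',np.round(o['contact_force'],1))
    print('turn units',np.round(np.degrees(R.from_matrix(Rc.T@RT).as_rotvec())/8,2))
    print('shift units (after turn)',np.round(RT.T@(world(target_rail)-o['tool_pos'])/.05,2))
E
python3 - <<'E'
from h import *
for n,p in dict(jA=(.444,.2125,0),jB=(.448,.0605,0),cup=(.434,-.0615,0),post=(.463,-.202,0),col=(.610,.1535,0),orange=(.504,.142,0)).items(): print(n,np.round(rail(p),4))
delta(rail((.444,.2125,.15)))
E
```

```text
jA [-0.1578  0.2426  0.    ]
jB [-0.1715  0.0911  0.    ]
cup [-0.1997 -0.0284  0.    ]
post [-0.1873 -0.1713  0.    ]
col [0.0002 0.1646 0.    ]
orange [-0.1064  0.1656  0.    ]
rail pos [-0.332   0.6356  0.2303] open 0.0853 t 0.15 F [ 0.3 -0.7  0.3]
turn units [-0.01 -0.   -3.48]
shift units (after turn) [-3.48 -7.86  1.61]
```

>>> play_rows([
  [0.9,[0,0,0],[0,0,-0.87]],
  [0.9,[0,0,0],[0,0,-0.87]],
  [0.9,[0,0,0],[0,0,-0.87]],
  [0.9,[0,0,0],[0,0,-0.87]],
  [0.9,[-0.4,-0.9,0],[0,0,0]],
  [0.9,[-0.4,-0.9,0],[0,0,0]],
  [0.9,[-0.4,-0.9,0],[0,0,0]],
  [0.9,[-0.4,-0.9,0],[0,0,0]],
], force=40)

```text
t: 1.15
tool_pos: [0.3262, 0.4121, 0.231]
tool_rot: [0.184, -3.136, 0.0]
contact_force: [0.4, -0.6, 0.1]
opening: 0.077
grip_force: 0.0
```

>>> play_rows([
  [0.8,[-0.4,-0.9,0],[0,0,0]],
  [0.8,[-0.4,-0.9,0],[0,0,0]],
  [0.8,[-0.4,-0.9,0],[0,0,0]],
  [0.8,[-0.4,-0.9,0],[0,0,0]],
  [0.8,[-0.28,-0.66,0.6],[0,0,0]],
  [0.8,[0,0,0],[0,0,0]],
])

```text
t: 1.9
tool_pos: [0.4431, 0.2108, 0.1984]
tool_rot: [0.177, -3.131, 0.002]
contact_force: [0.4, -0.3, 0.6]
opening: 0.0687
grip_force: 0.0
```

```bash
python3 - <<'E'
from h import *
from station import imaging
import cv2
delta((-.1578,.2426,.056))
d=imaging.get_image("wrist"); cv2.imwrite("pics/wA.png",d["color"])
E
```

```text
rail pos [-0.1588  0.241   0.1984] open 0.0687 t 1.9 F [ 0.4 -0.3  0.6]
turn units [-0.01 -0.04 -0.03]
shift units (after turn) [-0.02  0.03  2.85]
```

View pics/wA.png

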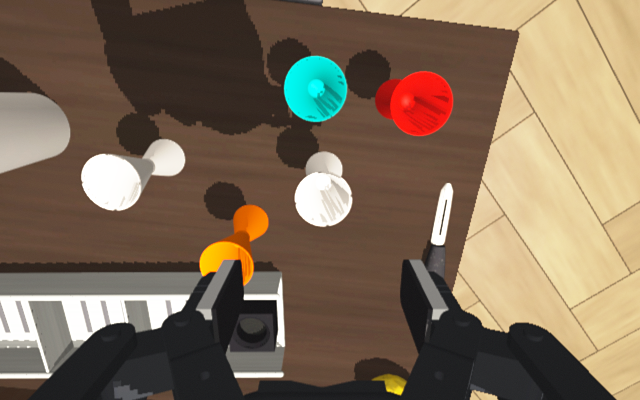

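The wrist view shows the jigger rim at (323,199), midway between the jaws. The hand-eye ray puts it under the TCP within 1 mm. The rail and collet read at (250,335), as expected. I'll descend now.

>>> play_rows([
  [0.8,[0,0,0.8],[0,0,0]],
  [0.8,[0,0,0.8],[0,0,0]],
  [0.8,[0,0,0.8],[0,0,0]],
  [0.8,[0,0,0.45],[0,0,0]],
  [0.3,[0,0,0],[0,0,0]],
  [0.3,[0,0,0],[0,0,0]],
  [0.3,[0,0,0],[0,0,0]],
  [0.3,[0,0,0],[0,0,0]],
], force=40)

```text
t: 2.95
tool_pos: [0.4447, 0.2133, 0.0599]
tool_rot: [-0.184, 3.134, 0.001]
contact_force: [0.4, 0.4, -1.5]
opening: 0.0396
grip_force: 40.3
```

>>> play_rows([
  [0.3,[0,0,-0.4],[0,0,0]],
  [0.3,[0,0,-0.7],[0,0,0]],
  [0.3,[0,0,-0.9],[0,0,0]],
  [0.3,[0,0,-0.8],[0,0,0]],
  [0.3,[0,0,0],[0,0,0]],
])

```text
t: 3.58
tool_pos: [0.4465, 0.2137, 0.2039]
tool_rot: [-0.183, 3.127, 0.003]
contact_force: [-0.3, 0.9, -1.8]
opening: 0.0395
grip_force: 40.5
```

```bash
python3 - <<'E'
from h import *
delta((0,.090,.064))
E
```

```text
rail pos [-0.1551  0.2435  0.2039] open 0.0395 t 3.575 F [-0.3  0.9 -1.8]
turn units [0.01 0.06 0.  ]
shift units (after turn) [-3.1  -3.07  2.8 ]
```

>>> play_rows([
  [0.3,[-0.7,-0.7,0],[0,0,0]],
  [0.3,[-0.8,-0.8,0],[0,0,0]],
  [0.3,[-0.8,-0.8,0],[0,0,0]],
  [0.3,[-0.8,-0.77,0],[0,0.05,0]],
  [0.3,[0,0,0],[0,0,0]],
  [0.3,[0,0,0.6],[0,0,0]],
  [0.3,[0,0,0.6],[0,0,0]],
  [0.3,[0,0,0],[0,0,0]],
])

```text
t: 4.58
tool_pos: [0.612, 0.0792, 0.1346]
tool_rot: [0.184, -3.121, -0.0]
contact_force: [-0.3, -0.2, -0.4]
opening: 0.0397
grip_force: 40.7
```

```bash
python3 - <<'E'
from h import *
delta((0,.090,.068))
E
```

```text
rail pos [-0.0065  0.0905  0.1346] open 0.0397 t 4.575 F [-0.3 -0.2 -0.4]
turn units [ 0.01 -0.11  0.  ]
shift units (after turn) [-0.13 -0.01  1.33]
```

>>> play_rows([
  [0.3,[-0.12,0,0.5],[0,-0.05,0]],
  [0.3,[0,0,0.5],[0,0,0]],
  [0.3,[0,0,0.3],[0,0,0]],
  [0.3,[0,0,0],[0,0,0]],
  [0.3,[0,0,0.06],[0,0,0]],
  [0.3,[0,0,0],[0,0,0]],
])

```text
t: 5.32
tool_pos: [0.6219, 0.0793, 0.0718]
tool_rot: [-0.184, 3.135, -0.0]
contact_force: [0.7, -0.1, -0.9]
opening: 0.0396
grip_force: 40.7
```

```bash
python3 - <<'E'
from h import *
delta((0,.090,.066))
E
```

```text
rail pos [0.0034 0.0895 0.0718] open 0.0396 t 5.325 F [ 0.7 -0.1 -0.9]
turn units [-0.    0.01  0.  ]
shift units (after turn) [0.07 0.01 0.12]
```

>>> play_rows([
  [0.3,[0.04,0,0.08],[0,0,0]],
  [0.3,[0,0,0.04],[0,0,0]],
  [0.3,[0,0,0],[0,0,0]],
])

```text
t: 5.7
tool_pos: [0.6198, 0.079, 0.0659]
tool_rot: [-0.184, 3.135, -0.0]
contact_force: [-0.6, 0.7, 3.7]
opening: 0.0396
grip_force: 40.9
```

>>> play_rows([
  [0.68,[0,0,0],[0,0,0]],
  [0.68,[0,0,0],[0,0,0]],
  [0.68,[0,0,-0.4],[0,0,0]],
  [0.68,[0,0,-0.8],[0,0,0]],
  [0.68,[0,0,-0.9],[0,0,0]],
  [0.8,[0.5,0,-0.5],[0,0,0]],
  [0.8,[0.9,0,0],[0,0,0]],
  [0.8,[0.9,0.03,0],[0,0,0]],
])

```text
t: 6.7
tool_pos: [0.5044, 0.0669, 0.197]
tool_rot: [-0.184, 3.133, -0.0]
contact_force: [0.3, -0.1, -0.3]
opening: 0.068
grip_force: 0.0
```

>>> play_rows([
  [0.8,[0.9,0,0],[0,0,0]],
  [0.8,[0.24,0,0.6],[0,0,0]],
  [0.8,[0,0,0.5],[0,0,0]],
  [0.8,[0,0,0],[0,0,0]],
])

```text
t: 7.2
tool_pos: [0.447, 0.0605, 0.139]
tool_rot: [0.184, -3.134, -0.0]
contact_force: [0.5, 0.5, 0.6]
opening: 0.0683
grip_force: 0.0
```

```bash
python3 - <<'E'
from h import *
delta((-.1715,.0911,.058))
E
```

```text
rail pos [-0.1726  0.0912  0.139 ] open 0.0683 t 7.2 F [0.5 0.5 0.6]
turn units [ 0.   -0.02  0.  ]
shift units (after turn) [-0.02 -0.    1.62]
```

>>> play_rows([
  [0.8,[0,0,0.6],[0,0,0]],
  [0.8,[-0.02,0,0.6],[0,0,0]],
  [0.8,[0,0,0.42],[0,0,0]],
  [0.8,[0,0,0],[0,0,0]],
  [0.3,[0,0,0],[0,0,0]],
  [0.3,[0,0,0],[0,0,0]],
  [0.3,[0,0,0],[0,0,0]],
  [0.3,[0,0,0],[0,0,0]],
], force=40)

```text
t: 8.2
tool_pos: [0.4511, 0.0605, 0.061]
tool_rot: [-0.184, 3.132, -0.001]
contact_force: [-0.7, 0.0, 6.9]
opening: 0.0393
grip_force: 40.4
```

>>> play_rows([
  [0.3,[0,0,-0.4],[0,0,0]],
  [0.3,[0,0,-0.7],[0,0,0]],
  [0.3,[0,0,-0.9],[0,0,0]],
  [0.3,[-0.5,-0.55,-0.3],[0,0,0]],
  [0.3,[-0.8,-0.88,0],[0,0,0]],
  [0.3,[-0.8,-0.88,0],[0,0,0]],
  [0.3,[-0.8,-0.88,0],[0,0,0]],
  [0.3,[-0.53,-0.55,0],[0,0,0]],
])

```text
t: 9.2
tool_pos: [0.6428, -0.1071, 0.1735]
tool_rot: [0.182, -3.136, -0.0]
contact_force: [-0.2, 0.0, -0.1]
opening: 0.0397
grip_force: 40.5
```

>>> play_rows([
  [0.3,[0,0,0.4],[0,0,0]],
  [0.3,[0,0,0.5],[0,0,0]],
  [0.3,[0,0,0.5],[0,0,0]],
  [0.3,[0,0,0],[0,0,0]],
])

```text
t: 9.7
tool_pos: [0.6381, -0.1036, 0.0998]
tool_rot: [0.184, -3.129, -0.004]
contact_force: [0.1, -0.5, -0.3]
opening: 0.0394
grip_force: 40.5
```

```bash
python3 - <<'E'
from h import *
delta((0,-.096,.066))
E
```

```text
rail pos [-0.0018 -0.094   0.0998] open 0.0394 t 9.7 F [ 0.1 -0.5 -0.3]
turn units [ 0.02 -0.05  0.01]
shift units (after turn) [-0.04 -0.04  0.68]
```

>>> play_rows([
  [0.3,[-0.03,-0.04,0.35],[0,0,0]],
  [0.3,[0,0,0.25],[0,0,0]],
  [0.3,[0,0,0],[0,0,0]],
  [0.3,[0,0,0.04],[0,0,0]],
  [0.3,[0,0,0],[0,0,0]],
])

```text
t: 10.32
tool_pos: [0.6435, -0.107, 0.0723]
tool_rot: [-0.184, 3.135, -0.0]
contact_force: [-0.8, 0.4, -1.3]
opening: 0.0393
grip_force: 40.5
```

```bash
python3 - <<'E'
from h import *
delta((0,-.096,.066))
E
```

```text
rail pos [ 0.0031 -0.0981  0.0723] open 0.0393 t 10.325 F [-0.8  0.4 -1.3]
turn units [-0.    0.01  0.  ]
shift units (after turn) [0.06 0.04 0.13]
```

Lower to contact, then release, retreat and head for the cup.

>>> play_rows([
  [0.3,[0.04,0.04,0.08],[0,0,0]],
  [0.3,[0,0,0.04],[0,0,0]],
  [0.3,[0,0,0],[0,0,0]],
])

```text
t: 10.7
tool_pos: [0.6415, -0.105, 0.0671]
tool_rot: [-0.184, 3.135, 0.0]
contact_force: [-1.7, 1.8, 5.1]
opening: 0.0395
grip_force: 40.9
```

>>> play_rows([
  [0.68,[0,0,0],[0,0,0]],
  [0.68,[0,0,0],[0,0,0]],
  [0.68,[0,0,-0.4],[0,0,0]],
  [0.68,[0,0,-0.8],[0,0,0]],
  [0.68,[0,0,-0.9],[0,0,0]],
  [1,[0.5,0.2,-0.6],[0,0,0]],
  [1,[0.9,0.3,0],[0,0,0]],
  [1,[0.9,0.3,0],[0,0,0]],
])

```text
t: 11.7
tool_pos: [0.5216, -0.0789, 0.2031]
tool_rot: [-0.184, 3.133, -0.002]
contact_force: [0.3, -0.3, 1.0]
opening: 0.0855
grip_force: 0.0
```

>>> play_rows([
  [1,[0.9,0.3,0],[0,0,0]],
  [1,[0.8,0.25,0],[0,0,0]],
  [1,[0,0,0],[0,0,0]],
  [1,[0,0,0],[0,0,0]],
])

```text
t: 12.2
tool_pos: [0.4353, -0.0618, 0.2022]
tool_rot: [-0.184, 3.134, -0.002]
contact_force: [-0.3, 0.2, -0.1]
opening: 0.0857
grip_force: 0.0
```

```bash
python3 - <<'E'
from h import *
from station import imaging
import cv2
delta((-.1997,-.0284,.088))
d=imaging.get_image("wrist"); cv2.imwrite("pics/wC.png",d["color"])
d=imaging.get_image("side"); cv2.imwrite("pics/s1.png",cv2.resize(d["color"][155:305,250:450],None,fx=4,fy=4,interpolation=cv2.INTER_CUBIC))
E
```

```text
rail pos [-0.1985 -0.0288  0.2022] open 0.0857 t 12.2 F [-0.3  0.2 -0.1]
turn units [-0.01  0.02  0.  ]
shift units (after turn) [0.02 0.01 2.28]
```

View pics/wC.png

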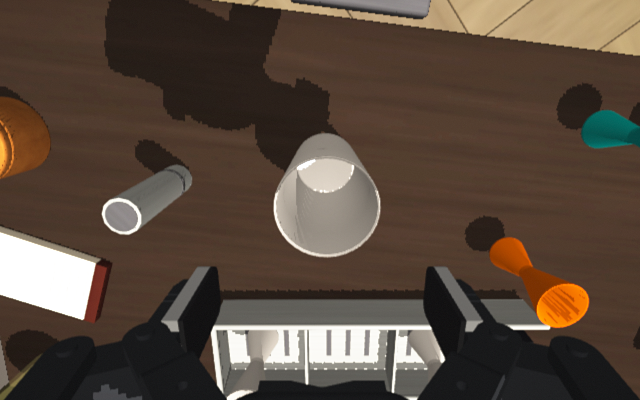

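The wrist view shows the cup rim at (327,205), centred between the jaws, and jiggers standing in both outer bays at (262,345) and (427,345). I'll grasp the cup.

>>> play_rows([
  [1,[0,0.02,0.7],[0,0,0]],
  [1,[0,0,0.7],[0,0,0]],
  [1,[0,0,0.6],[0,0,0]],
  [1,[0,0,0.28],[0,0,0]],
  [1,[0,0,0],[0,0,0]],
  [0.6,[0,0,0],[0,0,0]],
  [0.6,[0,0,0],[0,0,0]],
  [0.6,[0,0,0],[0,0,0]],
], force=40)

```text
t: 13.3
tool_pos: [0.4357, -0.0609, 0.0886]
tool_rot: [-0.184, 3.133, -0.002]
contact_force: [-1.0, 1.0, 5.2]
opening: 0.0665
grip_force: 45.1
```

>>> play_rows([
  [0.6,[0,0,0],[0,0,0]],
  [0.6,[0,0,-0.3],[0,0,0]],
  [0.6,[0,0,-0.6],[0,0,0]],
  [0.6,[0,0,-0.6],[0,0,0]],
  [0.6,[0,0,-0.5],[0,0,0]],
  [0.6,[0,0,0],[0,0,0]],
])

```text
t: 14.05
tool_pos: [0.4355, -0.061, 0.1894]
tool_rot: [-0.184, 3.131, -0.003]
contact_force: [-0.2, -0.8, -1.7]
opening: 0.0663
grip_force: 45.1
```

```bash
python3 - <<'E'
from h import *
delta((0,-.003,.190))
E
```

```text
rail pos [-0.1981 -0.028   0.1894] open 0.0663 t 14.05 F [-0.2 -0.8 -1.7]
turn units [-0.02  0.03  0.  ]
shift units (after turn) [-3.96  0.5  -0.01]
```

>>> play_rows([
  [0.6,[-0.5,0.06,0],[0,0,0]],
  [0.6,[-0.8,0.1,0],[0,0,0]],
  [0.6,[-0.8,0.1,0],[0,0,0]],
  [0.6,[-0.8,0.1,0],[0,0,0]],
  [0.6,[-0.7,0.1,0],[0,0,0]],
  [0.6,[-0.36,0.04,0],[0,0,0]],
  [0.6,[0,0,0],[0,0,0]],
  [0.6,[0,0,0.5],[0,0,0]],
])

```text
t: 15.05
tool_pos: [0.6286, -0.0128, 0.1629]
tool_rot: [-0.184, 3.133, -0.001]
contact_force: [-0.4, -0.3, -1.3]
opening: 0.0661
grip_force: 45.1
```

>>> play_rows([
  [0.6,[0,0,0.5],[0,0,0]],
  [0.6,[0,0,0.4],[0,0,0]],
  [0.6,[0,0,0.2],[0,0,0]],
  [0.6,[0,0,0],[0,0,0]],
  [0.6,[0,0,0],[0,0,0]],
])

```text
t: 15.68
tool_pos: [0.6288, -0.0127, 0.108]
tool_rot: [-0.184, 3.134, -0.001]
contact_force: [-0.4, -0.1, -0.3]
opening: 0.0659
grip_force: 45.0
```

```bash
python3 - <<'E'
from h import *
delta((0,-.003,.094))
E
```

```text
rail pos [-0.0005 -0.0026  0.108 ] open 0.0659 t 15.675 F [-0.4 -0.1 -0.3]
turn units [-0.    0.01  0.  ]
shift units (after turn) [-0.01 -0.01  0.28]
```

>>> play_rows([
  [0.6,[0,0,0.15],[0,0,0]],
  [0.6,[0,0,0.08],[0,0,0]],
  [0.6,[0,0,0.05],[0,0,0]],
  [0.6,[0,0,0],[0,0,0]],
  [0.6,[0,0,0],[0,0,0]],
])

```text
t: 16.3
tool_pos: [0.629, -0.0124, 0.0948]
tool_rot: [-0.184, 3.134, -0.0]
contact_force: [-1.7, 1.0, 6.3]
opening: 0.0666
grip_force: 45.5
```

>>> play_rows([
  [1,[0,0,0],[0,0,0]],
  [1,[0,0,0],[0,0,0]],
  [1,[0,0,-0.3],[0,0,0]],
  [1,[0,0,-0.7],[0,0,0]],
  [1,[0,0,-0.8],[0,0,0]],
  [0.8,[0.3,-0.25,-0.6],[0,0,0]],
  [0.7,[0.8,-0.72,0],[0,0,0]],
  [0.6,[0.8,-0.72,0],[0,0,0]],
])

```text
t: 17.3
tool_pos: [0.5433, -0.1085, 0.2147]
tool_rot: [-0.186, 3.134, -0.002]
contact_force: [-0.3, -1.0, -0.6]
opening: 0.0512
grip_force: 0.0
```

>>> play_rows([
  [0.6,[0.8,-0.72,0],[0,0,0]],
  [0.6,[0.8,-0.72,0],[0,0,0]],
  [0.6,[0.25,-0.24,0.3],[0,0,0]],
  [0.6,[0,0,0],[0,0,0]],
  [0.6,[0,0,0],[0,0,0]],
])

```text
t: 17.92
tool_pos: [0.4622, -0.201, 0.1978]
tool_rot: [-0.185, 3.136, 0.001]
contact_force: [0.8, -0.2, 0.9]
opening: 0.0512
grip_force: 0.0
```

```bash
python3 - <<'E'
from h import *
from station import imaging
import cv2
delta((-.1873,-.1713,.066))
d=imaging.get_image("wrist"); cv2.imwrite("pics/wP.png",d["color"]); print(d["fx"],d["cx"],d["cy"])
d=imaging.get_image("side"); cv2.imwrite("pics/s2.png",cv2.resize(d["color"][155:305,250:450],None,fx=4,fy=4,interpolation=cv2.INTER_CUBIC))
E
```

```text
rail pos [-0.188  -0.1702  0.1978] open 0.0512 t 17.925 F [ 0.8 -0.2  0.9]
turn units [0.   0.   0.01]
shift units (after turn) [-0.01 -0.02  2.64]
356.1335229357509 321.59114681875644 198.92508536233146
```

View pics/wP.png

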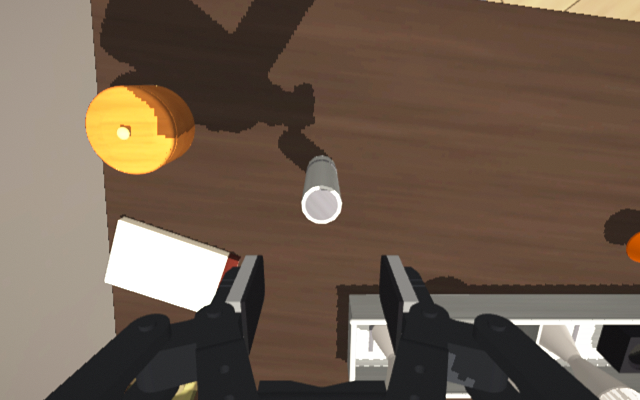

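View pics/s2.png

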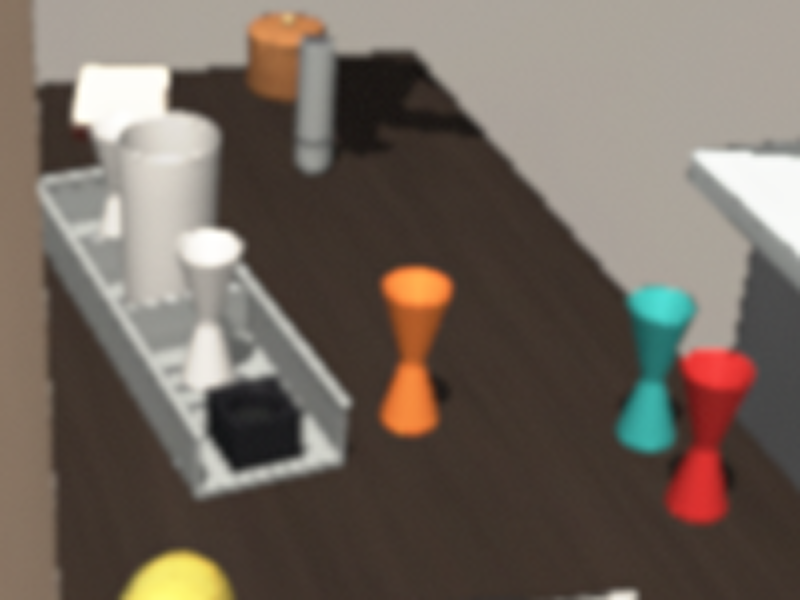

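All three stand in their bays: the left jigger at (210,310), the cup at (165,210) and the right jigger at (110,180). The post top is at (322,204), centred within 1 mm. I'll grasp the post, and meanwhile enlarge the collet from the earlier wrist picture.

>>> play_rows([
  [0.6,[0,-0.02,0.8],[0,0,0]],
  [0.6,[0,0,0.8],[0,0,0]],
  [0.6,[0,0,0.7],[0,0,0]],
  [0.6,[0,0,0.34],[0,0,0]],
  [0.6,[0,0,0],[0,0,0]],
  [0.1,[0,0,0],[0,0,0]],
  [0.1,[0,0,0],[0,0,0]],
  [0.1,[0,0,0],[0,0,0]],
], force=80)

```text
t: 19.02
tool_pos: [0.463, -0.2036, 0.0679]
tool_rot: [-0.184, 3.133, -0.003]
contact_force: [0.6, -0.0, 6.2]
opening: 0.0266
grip_force: 78.5
```

```bash
python3 - <<'E'
import cv2
a=cv2.imread("pics/wA.png")[290:370,210:300]; cv2.imwrite("pics/wAc.png",cv2.resize(a,None,fx=7,fy=7,interpolation=cv2.INTER_CUBIC))
E
```

```text
(no output)
```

View pics/wAc.png

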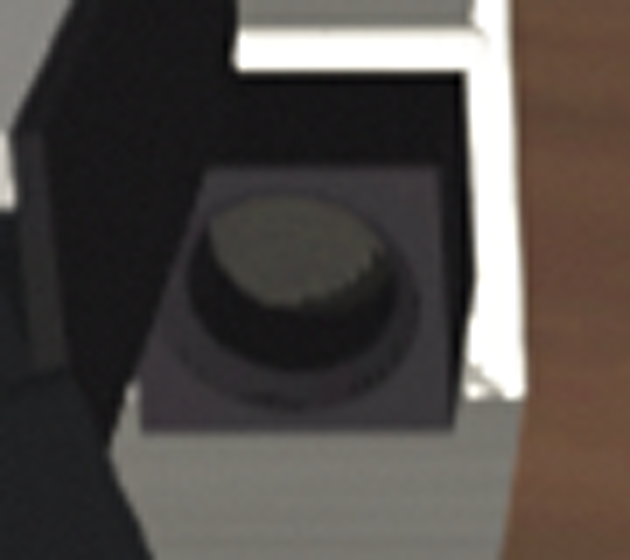

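```bash
python3 - <<'E'
from h import *
H=np.array([[-0.0003,-0.9496,-0.3134,0.0801],[1,-0.0002,-0.0003,-0.0004],[0.0002,-0.3134,0.9496,-0.1428]])
p=world((-.1588,.2410,.1984)); 
Rw=R.from_rotvec([0.177,-3.131,0.002]).as_matrix()
for uv in ((251.4,332.4),(323,199)):
    d=H[:,:3]@np.array([(uv[0]-321.591)/356.134,(uv[1]-198.925)/356.134,1]); o=p+Rw@H[:,3]; d=Rw@d
    for z in (.04,.097): print(uv,z,np.round(rail(o+d*(z-o[2])/d[2]),4))
    if uv[0]<300: print(tri([(o,d/np.linalg.norm(d)),ray(T,tc(211,135)),ray(S,sc(254,394))]))
delta((-.187,-.171,.2))
E
```

```text
(251.4, 332.4) 0.04 [0.0015 0.1685 0.04  ]
(251.4, 332.4) 0.097 [-0.0438  0.1822  0.097 ]
(array([0.6094877 , 0.15529353, 0.04312733]), [np.float64(0.0027706095738013925), np.float64(0.0016360515322600758), np.float64(0.001633206140817122)])
(323, 199) 0.04 [-0.1404  0.2415  0.04  ]
(323, 199) 0.097 [-0.1588  0.2414  0.097 ]
rail pos [-0.1874 -0.1729  0.0679] open 0.0266 t 19.025 F [ 0.6 -0.   6.2]
turn units [-0.02  0.02  0.  ]
shift units (after turn) [-0.01  0.04 -2.64]
```

>>> play_rows([
  [0.1,[0,0,-0.4],[0,0,0]],
  [0.1,[0,0,-0.8],[0,0,0]],
  [0.1,[0,0,-0.9],[0,0,0]],
  [0.1,[0,0,-0.9],[0,0,0]],
  [0.1,[0,0,-0.3],[0,0,0]],
  [0.1,[0,0,0],[0,0,0]],
])

```text
t: 19.77
tool_pos: [0.4618, -0.203, 0.2309]
tool_rot: [-0.184, 3.135, -0.001]
contact_force: [-0.0, 0.0, -2.6]
opening: 0.0262
grip_force: 78.5
```

The collet estimates differ by about 4 mm (Y 0.1646 against 0.1685), so I'll take a closer wrist look with the post lifted beside it.

>>> play_rows([
  [0.1,[-0.4,0.6,0],[0,0,0]],
  [0.1,[-0.45,0.95,0],[0,0,0]],
  [0.1,[-0.45,0.95,0],[0,0,0]],
  [0.1,[-0.45,0.95,0],[0,0,0]],
  [0.1,[-0.45,0.95,0],[0,0,0]],
  [0.1,[-0.45,0.9,0],[0,0,0]],
  [0.1,[-0.1,0.46,0],[0,0,0]],
  [0.1,[0,0,0],[0,0,0]],
])

```text
t: 20.78
tool_pos: [0.563, 0.1006, 0.2271]
tool_rot: [0.188, -3.13, 0.0]
contact_force: [0.3, -0.7, -2.3]
opening: 0.0266
grip_force: 78.8
```

>>> play_rows([
  [0.1,[0,0,0],[0,0,0]],
  [0.1,[0,0,0],[0,0,0]],
])

```text
t: 21.02
tool_pos: [0.5642, 0.0982, 0.2299]
tool_rot: [0.181, -3.135, 0.0]
contact_force: [-0.1, -0.3, -2.7]
opening: 0.0266
grip_force: 78.7
```

```bash
python3 - <<'E'
from h import *
from station import imaging,ctrl
import cv2
o=ctrl.get_obs(); np.save("po.npy",np.r_[o['tool_pos'],o['tool_rot']])
d=imaging.get_image("wrist"); delta((0,.166,.2)); print(o['tool_pos'],o['tool_rot'])
cv2.imwrite("pics/wK.png",d["color"]); cv2.imwrite("pics/wKc.png",cv2.resize(d["color"][150:300,280:480],None,fx=4,fy=4,interpolation=cv2.INTER_CUBIC))
E
```

```text
rail pos [-0.0516  0.115   0.2303] open 0.0266 t 21.075 F [-0.2  0.2 -1.1]
turn units [-0.   -0.   -0.01]
shift units (after turn) [-1.03  1.02  0.61]
[0.5641744  0.09818612 0.22992913] [ 1.81392944e-01 -3.13512341e+00  4.31432510e-04]
```

View pics/wKc.png

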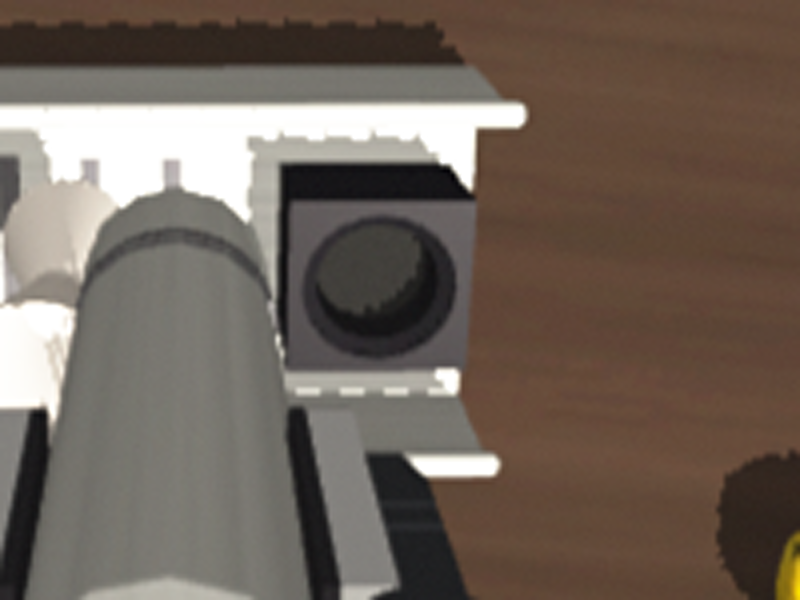

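The collet mouth reads at (379.5,285.5) in the crop, which is (374.5,221) in the full picture. The post's axis is at column about 324.

```bash
python3 - <<'E'
from h import *
H=np.array([[-0.0003,-0.9496,-0.3134,0.0801],[1,-0.0002,-0.0003,-0.0004],[0.0002,-0.3134,0.9496,-0.1428]])
v=np.load("po.npy"); p=v[:3]; Rw=R.from_rotvec(v[3:]).as_matrix()
def W(uv):
    d=H[:,:3]@np.array([(uv[0]-321.591)/356.134,(uv[1]-198.925)/356.134,1]); return p+Rw@H[:,3],Rw@d/np.linalg.norm(d)
r=W((374.5,221)); print(np.round(rail(atz(r,.04)),4))
q,e=tri([r,ray(T,tc(211,135)),ray(S,sc(254,394))]); print(np.round(rail(q),4),np.round(e,4))
E
```

```text
[0.0011 0.1675 0.04  ]
[-0.0002  0.1656  0.044 ] [0.0013 0.001  0.0008]
```

>>> play_rows([
  [0.1,[-0.35,0.34,0],[0,0,0]],
  [0.1,[-0.4,0.4,0],[0,0,0]],
  [0.1,[-0.29,0.28,0],[0,0,0]],
  [0.1,[0,0,0.6],[0,0,0]],
  [0.1,[0,0,0.8],[0,0,0]],
  [0.1,[0,0,0.6],[0,0,0]],
  [0.1,[0,0,0],[0,0,0]],
  [0.1,[0,0,0],[0,0,0]],
])

```text
t: 22.08
tool_pos: [0.6112, 0.1557, 0.1324]
tool_rot: [-0.183, 3.134, 0.0]
contact_force: [0.1, 0.8, -0.5]
opening: 0.0261
grip_force: 78.8
```

```bash
python3 - <<'E'
from h import *
delta((.0005,.1664,.100))
E
```

```text
rail pos [0.0017 0.1666 0.1324] open 0.0261 t 22.075 F [ 0.1  0.8 -0.5]
turn units [ 0.    0.02 -0.  ]
shift units (after turn) [ 0.02 -0.    0.65]
```

>>> play_rows([
  [0.1,[0.02,0,0.2],[0,0,0]],
  [0.1,[0,0,0.15],[0,0,0]],
  [0.1,[0,0,0.1],[0,0,0]],
  [0.1,[0,0,0.1],[0,0,0]],
  [0.1,[0,0,0.1],[0,0,0]],
  [0.1,[0,0,0],[0,0,0]],
])

```text
t: 22.82
tool_pos: [0.6097, 0.1559, 0.0981]
tool_rot: [-0.184, 3.135, -0.0]
contact_force: [2.1, -0.1, -2.2]
opening: 0.0265
grip_force: 78.8
```

The foot is 10 mm inside the mouth with almost no force. I'll push through the seal.

>>> play_rows([
  [0.1,[0,0,0.1],[0,0,0]],
  [0.1,[0,0,0.1],[0,0,0]],
  [0.1,[0,0,0.1],[0,0,0]],
  [0.1,[0,0,0.1],[0,0,0]],
  [0.1,[0,0,0.05],[0,0,0]],
  [0.1,[0,0,0],[0,0,0]],
])

```text
t: 23.58
tool_pos: [0.6103, 0.1561, 0.0775]
tool_rot: [-0.184, 3.134, 0.0]
contact_force: [0.7, -0.2, 4.4]
opening: 0.0262
grip_force: 79.6
```

>>> play_rows([
  [0.1,[0,0,0.05],[0,0,0]],
  [0.1,[0,0,0.05],[0,0,0]],
  [0.1,[0,0,0],[0,0,0]],
  [0.1,[0,0,0],[0,0,0]],
])

```text
t: 24.08
tool_pos: [0.6111, 0.1562, 0.0757]
tool_rot: [-0.184, 3.133, 0.0]
contact_force: [-4.9, -0.7, 17.2]
opening: 0.0264
grip_force: 80.6
```

>>> play_rows([
  [0.1,[0,0,0.06],[0,0,0]],
  [0.1,[0,0,0],[0,0,0]],
  [0.1,[0,0,0],[0,0,0]],
])

```text
t: 24.45
tool_pos: [0.612, 0.1567, 0.0754]
tool_rot: [-0.184, 3.131, 0.001]
contact_force: [-8.3, -0.8, 27.1]
opening: 0.0265
grip_force: 81.0
```

It has bottomed: 27 N with no further travel, at the expected height of 0.0755. I'll ease off, release and retreat.

>>> play_rows([
  [0.1,[0,0,-0.12],[0,0,0]],
  [0.55,[0,0,0],[0,0,0]],
  [0.55,[0,0,0],[0,0,0]],
  [0.55,[0,0,0],[0,0,0]],
  [0.55,[0,0,-0.3],[0,0,0]],
  [0.55,[0,0,-0.7],[0,0,0]],
  [0.55,[0,0,-0.9],[0,0,0]],
  [0.55,[0,0,-0.9],[0,0,0]],
])

```text
t: 25.45
tool_pos: [0.6092, 0.1559, 0.2161]
tool_rot: [-0.184, 3.136, -0.0]
contact_force: [0.8, 0.1, -0.1]
opening: 0.0468
grip_force: 0.0
```

>>> play_rows([
  [0.55,[0.8,0,0],[0,0,0]],
  [0.55,[0.9,0,0],[0,0,0]],
  [0.55,[0.9,0,0],[0,0,0]],
  [0.55,[0.9,0,0],[0,0,0]],
  [0.55,[0,0,0],[0,0,0]],
  [0.55,[0,0,0],[0,0,0]],
])

```text
t: 26.2
tool_pos: [0.4362, 0.1355, 0.2149]
tool_rot: [-0.184, 3.134, 0.0]
contact_force: [-0.3, 0.4, 0.3]
opening: 0.0472
grip_force: 0.0
```

```bash
python3 - <<'E'
from h import *
from station import imaging
import cv2
a=imaging.get_image("side")["color"][155:305,250:450]; b=imaging.get_image("top")["color"][140:290,200:455]
cv2.imwrite("pics/end.png",np.vstack([cv2.resize(a,(400,300)),cv2.resize(b,(400,300))][:2]) if 0 else cv2.resize(a,None,fx=4,fy=4,interpolation=cv2.INTER_CUBIC))
E
```

View pics/end.png

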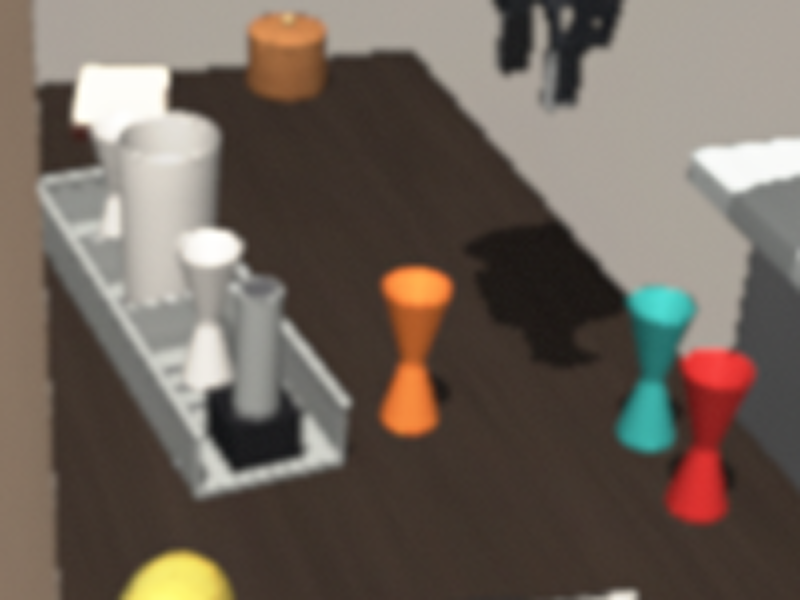

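The post (top at (262,285)) stands upright in the collet, and the jiggers, the cup and the visible look-alikes and bystanders are in place.

```bash
python3 -c "
from station import ctrl
print(ctrl.finish_job())"
```

```text
the job is handed in; nothing more can be done
None
```

The job is handed in at about 26 s of the 61 s limit: the cup stands in the middle bay, a jigger stands in each outer bay, the post was pushed in last until it bottomed in the collet, and I saw nothing else moved.

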